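Nest the clean stacking beakers in the bench holder

ROBOT

A 7-joint arm with a two-finger parallel gripper is mounted at the origin on the work surface. World frame = base frame: x ahead of the robot, y to its left, z up, the work surface at z = 0. Lengths are in mm, angles in rad, forces in N, time in s.
With the tool pointing down it reaches from about 400 to 850 mm from the base axis. Payload 4.5 kg.
Tool frame: the origin (TCP) lies on the centre line of the jaws, within the pads' length; the fingertips stand 17 mm ahead of it and the grasp point (between the pads) lies 2 mm behind it; z points along the fingers, y is the line along which they close (so a half turn about z gives the same grasp; the last joint's range is limited). The gripper opens to 88 mm and grips with 3 to 60 N. Pads are 18 mm wide; open, the fingers measure 123 mm over their backs; the gripper's body (75 mm by 187 mm) begins 45 mm behind the grasp point.
Start: joints at [-1.161, 0.689, -0.195, 1.565, 0.157, 0.902, -0.215], TCP at [229.368, 581.414, 255.743] pointing down, gripper open.
Joint ranges: [-3.01, 3.01], [-0.46, 2.08], [-1.47, 1.51], [0.13, 2.56], [-1, 4.14], [0.04, 2.09], [-2.66, 2.66]. Speed limits (rad/s): [2.57, 2.57, 3.14, 3.14, 3.14, 3.14, 3.14].

INTERFACE

Orientations are given as [roll, pitch, yaw] about the fixed x, y, z axes, in that order (R = Rz(yaw) Ry(pitch) Rx(roll)).
In Python, from bench import r gives the robot as it stands.
- The arm moves only by the tool drive_tool, never from a script. Its arguments are lists of equal length, an entry for each row: "offset": the shift along the tool's x, y, z in units of 30 mm (1.0 is 30 mm), a list of three; "yaw": the turn about the tool's z in degrees. A call has 1 to 12 rows; each row shifts and turns the commanded pose from where the row before left it, along the tool's axes as they then stand; what a row does not reach is not made up. A row lasts 1/12 s, in which the tool goes at most 41.7 mm and 7.16 degrees, less where a joint would pass 70% of its speed; a pose out of reach is approached as far as the arm can. A call is refused whole if a number of a shift passes 1 or a number of a turn 7.16, either way. A call with a gripper value outside its range is refused whole. "gripper" is the opening, from 0 (shut) to 1 (fully open), set as the call begins (left out, the last holds). The fingers move at their own pace and stop on an object; "grip_force" is the grip in N (left out, the last holds). Time passes only in rows, so rows that do not move let the fingers close. It gives the time, the measured TCP pose, the force, the opening and the grip force at its end, in the units of the state.
- r.read_state(): the state, without advancing time (a new reading comes with each control period).
- r.grab_frame(name): name is "scene" or "top"; returns a dict with "img" (384x512x3 uint8, red, green, blue), "camera_matrix" (3x3 intrinsics, pixels), "rvec" (rotation vector, rad) and "tvec" (3), from world to camera coordinates, as OpenCV has them. Camera axes: x right, y down, z forward; pixel columns grow to the right and rows downward; lengths in mm; the calibration is good to about 2 mm. A picture is of the moment at which its call begins. There is no depth.
- r.hand_in(): hands the job in; it is judged then, once.
The state is a dict: "clock": time; "joint_positions": joint angles; "joint_velocities": joint speeds; "joint_efforts": joint torques, N m; "tool_pos": TCP position; "tcp_rot": TCP orientation; "force": force on the tool from outside, world axes, zero at the start; "ft_torque": the same for the moment, N m; "grip_width": finger opening in mm; "finger_force": force on a finger pad.
Only numpy, scipy, OpenCV 4.12 (cv2) and the standard library are available. Lean on these libraries where they do the work, as an engineer would, in place of code of your own. Each camera call takes 0.05 s, during which the arm holds its last target. There are 200 camera calls.

TASK

The white beaker stands in the grey holder on the lab bench. First lower the blue beaker into the white one, then lower the yellow beaker into the blue one, so that the three stand upright in the holder, each nested fully home in the one below, and let go. Set them in rather than dropping or throwing them, keep the white beaker standing in the holder all the time, and leave the white jar and the red tube rack where they are.

Things in the scene. Friction and masses are not known exactly. Their poses are not given: they have to be found in the camera images.
- holder: Grey plastic block fixed to the bench, 110 x 110 x 18 mm, with a round pocket 46 mm wide and 10 mm deep in the middle of its top. Origin: centre of its underside, z up.
- white_beaker: White stacking beaker, the bottom one, 88 mm tall, open at the top, foot in the holder's pocket (8 mm above the bench). Outside tapers from 38 mm diameter at the foot to 56 mm at 60 mm height, wall 2 mm; above that a straight collar, 64 mm outer and 59 mm inner diameter, reaches to the rim (60 to 88 mm). About 70 g. Origin: centre of the foot's underside, z up along the axis.
- blue_beaker: Blue stacking beaker, same shape and origin as the white one; stands upright on the bench at the start. Grip it across the outside of its collar. Nested, the collar's lower edge rests on the rim of the beaker below: fully home, a beaker stands 28 mm higher than the one it is in, and its collar stays free. 50 to 100 g.
- yellow_beaker: Yellow stacking beaker, same shape, origin and way of nesting as the blue one; stands upright on the bench at the start. 50 to 100 g.
- white_beaker_rim (a point): Centre of the white beaker's mouth, at rim height, 88 mm above its origin.
- blue_beaker_rim (a point): Centre of the blue beaker's mouth, 88 mm above its origin.
- yellow_beaker_rim (a point): Centre of the yellow beaker's mouth, 88 mm above its origin.
- jar: Bystander: closed white jar with a blue cap, 68 mm diameter, 85 mm tall, loose. Origin: centre of its underside.
- rack: Bystander: red tube rack, 60 x 130 mm and 52 mm tall, loose. Origin: centre of its underside; long side along its y.
Not all that is in view belongs to the job. There is more than one size of the holder; the one meant has the size given above.

How it is judged (in metres and radians):
On the way, in this order (a step that is already met when the one before it is completed fails the run):
1. the blue beaker is nested fully home in the white one (z of blue_beaker in the frame of white_beaker between 0.024 and 0.031 m and horizontal distance between blue_beaker and white_beaker below 0.006 m and angle between the z axis of blue_beaker and the z axis of white_beaker, either way round below 0.08 rad), for 0.2 s.
2. the yellow beaker is nested fully home in the blue one (z of yellow_beaker in the frame of blue_beaker between 0.024 and 0.031 m and horizontal distance between yellow_beaker and blue_beaker below 0.006 m and angle between the z axis of yellow_beaker and the z axis of blue_beaker, either way round below 0.08 rad), for 0.2 s.
At the end, for the whole second after the job is handed in: The white beaker stands in the holder's pocket (axis within 8 mm of the holder's centre, foot at most 12 mm above the holder's underside), blue in white and yellow in blue, each 24 to 31 mm higher than the one below (home is 28 mm) and within 6 mm of its axis, all upright within 0.1 rad and at rest (z of blue_beaker in the frame of white_beaker between 0.024 and 0.031 m and horizontal distance between blue_beaker and white_beaker below 0.006 m and z of yellow_beaker in the frame of blue_beaker between 0.024 and 0.031 m and horizontal distance between yellow_beaker and blue_beaker below 0.006 m and horizontal distance between white_beaker and holder below 0.008 m and z of white_beaker in the frame of holder below 0.012 m and angle between each of white_beaker, blue_beaker, yellow_beaker's own z axis and vertical below 0.1 rad and linear speed of each of yellow_beaker, blue_beaker below 0.02 m/s); the robot touches nothing.
It fails at once if the white beaker is lifted out of the holder or tipped over (z of white_beaker in the frame of holder above 0.025 m or angle between white_beaker's own z axis and vertical above 0.4 rad).
It fails at once if the blue beaker is dropped or thrown (moving faster than 0.7 m/s out of the fingers, a fall of about 25 mm) (linear speed of blue_beaker above 0.7 m/s and contact force between the fingers and blue_beaker below 0.05 N).
It fails at once if the yellow beaker is dropped or thrown (moving faster than 0.7 m/s out of the fingers, a fall of about 25 mm) (linear speed of yellow_beaker above 0.7 m/s and contact force between the fingers and yellow_beaker below 0.05 N).
It fails at once if the jar is moved more than 30 mm (distance of jar from where it was at the start of the episode above 0.03 m).
It fails at once if the tube rack is moved more than 30 mm (distance of rack from where it was at the start of the episode above 0.03 m).
It also fails if it takes over 54 s, if anything falls off the work surface, if the arm or the gripper's body presses on something with over 40 N, if the wrist force passes 120 N, or if a joint passes its speed limit or range.

## Working session

There is one attempt and no reset: what is moved stays moved. The work goes in short steps, Python scripts to look and compute and a tool call to move; the robot and the scene stay as the last step left them, time stands still between calls to the robot, and variables do not carry over. Pictures are saved under pics/ and viewed, at most 10 in all, crops included, and the job is handed in when it is done.

Besides the shell and the picture viewer there is one more tool, called after "Emit:" by a JSON object that holds its "api" and its "payload". drive_tool: Moves the arm, as the interface text tells. Its arguments: {"type":"object","properties":{"offset":{"type":"array"},"yaw":{"type":"array"},"gripper":{"type":"number"},"grip_force":{"type":"number"}},"required":["offset","yaw"]}

```bash
mkdir -p pics; cat > h.py <<'E'
import cv2, numpy as np
from bench import r
def cam(n):
    f=r.grab_frame(n); K=np.array(f["camera_matrix"],float); R=cv2.Rodrigues(np.array(f["rvec"],float))[0]; t=np.array(f["tvec"],float).ravel()
    return f["img"],K,R,t
def save(img,p): cv2.imwrite(p,cv2.cvtColor(img,cv2.COLOR_RGB2BGR))
def proj(c,P): 
    _,K,R,t=c; q=K@(R@np.asarray(P,float).T+t[:,None]); return (q[:2]/q[2]).T
def onplane(c,uv,z):
    _,K,R,t=c; d=R.T@np.linalg.inv(K)@np.array([uv[0],uv[1],1.]); o=-R.T@t; return o+d*(z-o[2])/d[2]
def tri(cs,uvs):
    P=[c[1]@np.c_[c[2],c[3]] for c in cs]
    X=cv2.triangulatePoints(P[0],P[1],np.array(uvs[0],float).reshape(2,1),np.array(uvs[1],float).reshape(2,1)); return (X[:3]/X[3]).ravel()
E
python3 - <<'E'
from h import *
for n in("scene","top"):
    c=cam(n); save(c[0],f"pics/{n}0.png"); print(n,c[1].round(1).tolist(),(-c[2].T@c[3]).round(0),c[2][2].round(2))
s=r.read_state(); print(s)
E
```

```text
scene [[407.4, 0.0, 255.4], [0.0, 407.4, 193.8], [0.0, 0.0, 1.0]] [1220.  426.  677.] [-0.67 -0.44 -0.59]
top [[370.6, 0.0, 258.7], [0.0, 370.6, 190.6], [0.0, 0.0, 1.0]] [389.   9. 977.] [ 0.16 -0.02 -0.99]
{'clock': 0.1, 'joint_positions': array([-1.16119992,  0.68991285, -0.19451117,  1.56618102,  0.15730567,
        0.90250479, -0.21512065]), 'joint_velocities': array([ 0.00078162, -0.00035322,  0.00197114, -0.0027363 , -0.00054358,
       -0.00194694, -0.00031745]), 'joint_efforts': array([-3.20514962e-03, -5.28498459e+01, -1.27127722e+00, -1.53834540e+01,
       -5.24759910e-02,  2.00581104e-03,  4.83889323e-05]), 'tool_pos': array([229.23844941, 580.89027762, 254.99776491]), 'tcp_rot': array([-3.13998193e+00,  1.24872584e-04,  2.76584140e+00]), 'force': array([ 0.22015417, -0.72611236, -0.86728649]), 'ft_torque': array([-0.02829884, -0.02486073, -0.03247332]), 'finger_force': 0.0, 'grip_width': 88.41833325271665}
```

View pics/scene0.png

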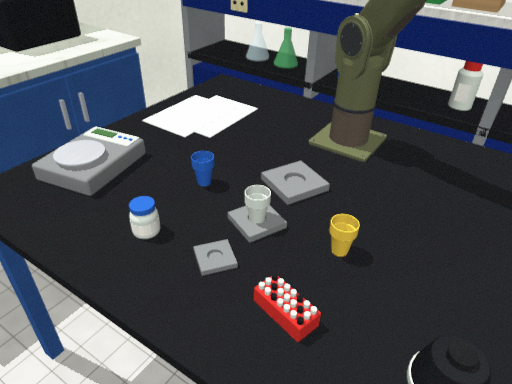

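View pics/top0.png

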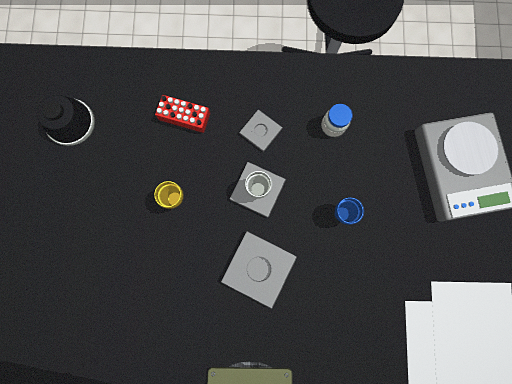

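The scene view shows the blue rim at (203,157), the white rim at (258,193) in the middle-sized holder and the yellow rim at (344,222). The jar is at (144,217) and the rack at (287,305). In the top view the rims are at (350,210), (258,183) and (168,194), with the jar at (338,118) and the rack at (182,113).

Next I'll fit the beaker outlines in both views.

```bash
cat >> h.py <<'E'
from scipy.optimize import least_squares
A=np.linspace(0,2*np.pi,180)
def ring(p,h,rad): return np.c_[p[0]+rad*np.cos(A),p[1]+rad*np.sin(A),np.full(180,p[2]+h)]
def beaker(p): return np.r_[ring(p,0,19),ring(p,60,32),ring(p,88,32)]
def mask(img,col,box=None):
    H=cv2.cvtColor(img,cv2.COLOR_RGB2HSV); h,s,v=[H[...,i].astype(int) for i in range(3)]
    m={"blue":(h>100)&(h<130)&(s>150)&(v>50),"yellow":(h>15)&(h<35)&(s>140)&(v>60)}[col].astype(np.uint8)
    if box is not None:
        k=np.zeros_like(m); x0,y0,x1,y1=box; k[y0:y1,x0:x1]=1; m&=k
    n,l,st,_=cv2.connectedComponentsWithStats(m,connectivity=8)
    return l==1+np.argmax(st[1:,4])
def bb(u): return np.r_[u.min(0),u.max(0)]
def fit(cs,ms,x0):
    obs=[]
    for m in ms: y,x=np.nonzero(m); obs.append(np.r_[x.min()-.5,y.min()-.5,x.max()+.5,y.max()+.5])
    f=lambda p:np.concatenate([bb(proj(c,beaker(p)))-o for c,o in zip(cs,obs)])
    s=least_squares(f,x0); return s.x,s.fun
E
python3 - <<'E'
from h import *
S,T=cam("scene"),cam("top")
for col,bs,bt in(("blue",(180,140,230,195),(325,190,370,230)),("yellow",(320,205,370,265),(140,170,195,220))):
    ms=[mask(S[0],col,bs),mask(T[0],col,bt)]
    g=onplane(T,((bt[0]+bt[2])/2,(bt[1]+bt[3])/2),80); 
    p,e=fit((S,T),ms,[g[0],g[1],0]); print(col,p.round(1),e.round(1),[m.sum() for m in ms])
# rough checks by rim ellipse and other objects
for n,u,z in(("white",(258.5,184),96),("jar",(339,116),85),("rack",(182,113),40),("holder",(258,189),18)): print(n,onplane(T,u,z).round(0))
print("white tri (rim)",tri((S,T),((257.5,194),(258.5,184))).round(1))
c=np.hstack([cv2.resize(S[0][165:245,210:310],None,fx=4,fy=4,interpolation=2),cv2.resize(T[0][155:235,208:308],None,fx=4,fy=4,interpolation=2)])
save(c,"pics/white.png")
E
```

```text
blue [ 4.906e+02 -2.333e+02 -1.000e-01] [ 0.3  0.7 -0.1 -0.7  0.   0.4  0.1 -0.6] [np.int64(656), np.int64(619)]
yellow [520.1 209.8   1. ] [ 0.9  0.5  0.4 -0.5  0.8 -0.1  0.5 -0.5] [np.int64(991), np.int64(630)]
white [547.  -9.  96.]
jar [ 729. -209.   85.]
rack [743. 196.  40.]
holder [548.  -9.  18.]
white tri (rim) [548.8  -9.1  88.8]
```

View pics/white.png

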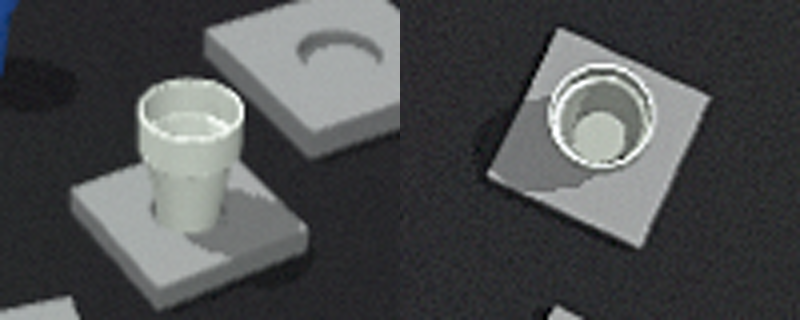

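The crop shows the white beaker's rim. In the scene view it spans x 138–244 with its top at y 78; in the top view it spans x 548–656, y 63–169 (crop pixels). I'll fit that.

```bash
python3 - <<'E'
from h import *
S,T=cam("scene"),cam("top")
o=np.array([138/4+210,78/4+165,244.5/4+210, 148/4+208,63/4+155,256/4+208,169/4+155])-.5
f=lambda p:np.r_[bb(proj(S,beaker(p)))[:3],bb(proj(T,ring(p,88,32)))]-o
s=least_squares(f,[548,-9,8]);print(s.x.round(1),s.fun.round(1))
st=r.read_state(); print(st["clock"],st["tool_pos"],st["tcp_rot"])
y=st["tcp_rot"][2]; R=np.array([[np.cos(y),np.sin(y),0],[np.sin(y),-np.cos(y),0],[0,0,-1]])
B=np.array([490.6,-233.3]); t=st["tool_pos"]
for z in(255,):print("to blue, tool mm",R.T@(np.r_[B,z]-t))
E
```

```text
[549.3  -8.4   8.4] [ 0.5  0.1  0.4  0.6 -0.   0.1 -0.4]
0.3 [229.29315007 581.2270762  255.44443846] [-3.14100404e+00  2.56042706e-05  2.76588906e+00]
to blue, tool mm [-5.41952702e+02 -6.61832982e+02  4.44438458e-01]
```

Emit:
{"api": "drive_tool", "payload": {"offset": [[0, 0, 0], [0, 0, 0], [0, 0, 0], [-0.6, -0.6, 0], [-0.9, -0.9, 0], [-0.9, -0.9, 0], [-0.9, -0.9, 0], [-0.9, -0.9, 0], [-0.9, -0.9, 0], [-0.5, -1, 0], [0, -1, 0], [0, -1, 0]], "yaw": [-7.16, -7.16, -7.16, 0, 0, 0, 0, 0, 0, 0, 0, 0], "gripper": 1}}

```text
clock: 1.3
tool_pos: [398.3, 336.4, 255.6]
tcp_rot: [3.141, 0.001, 3.138]
force: [-0.2, -0.1, 0.9]
grip_width: 88.3
finger_force: 0.0
```

Emit:
{"api": "drive_tool", "payload": {"offset": [[-0.2, -1, 0], [-0.2, -1, 0], [-0.2, -1, 0], [-0.2, -1, 0], [-0.2, -1, 0], [-0.2, -1, 0], [-0.2, -1, 0], [-0.2, -1, 0], [-0.2, -1, 0], [-0.2, -1, 0], [-0.2, -1, 0], [-0.2, -0.5, 0]], "yaw": [0, 0, 0, 0, 0, 0, 0, 0, 0, 0, 0, 0]}}

```text
clock: 2.3
tool_pos: [468.6, -11.2, 255.6]
tcp_rot: [-3.139, -0.001, 3.136]
force: [-0.3, 0.4, -0.1]
grip_width: 88.0
finger_force: 0.0
```

```bash
python3 -c "
from h import *
s=r.read_state(); print(s['joint_positions'].round(2),s['tool_pos'],s['tcp_rot'])"
```

```text
[ 0.18  0.51 -0.38  2.01  0.3   0.67  1.17] [468.6222261  -11.21344105 255.59414906] [-3.13930893e+00 -8.06359570e-04  3.13583573e+00]
```

Emit:
{"api": "drive_tool", "payload": {"offset": [[-0.1, -1, 0], [-0.1, -1, 0], [-0.1, -1, 0], [-0.1, -1, 0], [-0.1, -1, 0], [-0.1, -1, 0], [-0.1, -0.9, 0], [-0.03, -0.5, 0.5], [0, 0, 1], [0, 0, 1], [0, 0, 0.6], [0, 0, 0]], "yaw": [0, 0, 0, 0, 0, 0, 0, 0, 0, 0, 0, 0]}}

```text
clock: 3.3
tool_pos: [488.2, -228.3, 159.4]
tcp_rot: [3.139, -0.007, 3.141]
force: [-0.3, 0.2, -0.6]
grip_width: 88.2
finger_force: 0.0
```

```bash
python3 -c "
from h import *
s=r.read_state(); print(s['joint_positions'].round(2),s['tool_pos'],s['tcp_rot'])
S,T=cam('scene'),cam('top'); 
c=np.hstack([cv2.resize(S[0][60:210,140:260],None,fx=3,fy=3),cv2.resize(T[0][140:290,280:400],None,fx=3,fy=3)]);save(c,'pics/hov.png')"
```

```text
[ 0.55  0.74 -0.33  1.9   0.41  0.57  1.52] [ 488.22340695 -228.27452598  159.37600636] [ 3.13925961 -0.00658142  3.14074242]
```

View pics/hov.png

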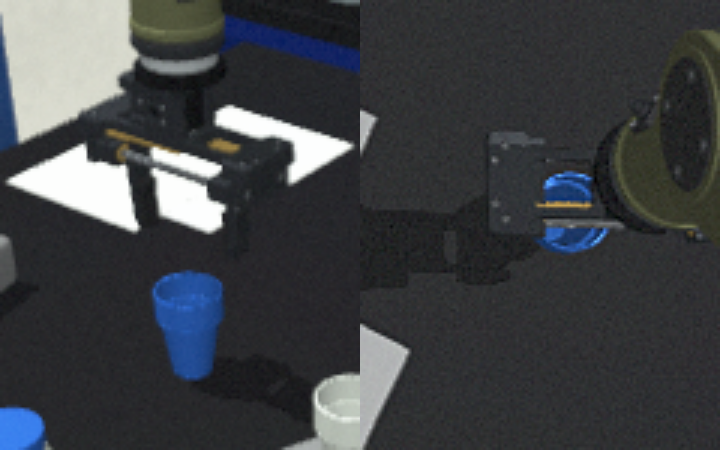

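The open fingers straddle the blue beaker, whose rim is at about (188,285) in the left crop, and there's clearance on both sides. Next I'll correct the position and descend.

Emit:
{"api": "drive_tool", "payload": {"offset": [[-0.08, -0.17, 0], [0, 0, 0], [0, 0, 0.4], [0, 0, 0.5], [0, 0, 0.5], [0, 0, 0.5], [0, 0, 0.4], [0, 0, 0.3], [0, 0, 0], [0, 0, 0]], "yaw": [0, 0, 0, 0, 0, 0, 0, 0, 0, 0]}}

```text
clock: 4.23
tool_pos: [493.4, -234.1, 85.2]
tcp_rot: [-3.141, 0.001, 3.141]
force: [-0.4, -0.7, -0.1]
grip_width: 88.2
finger_force: 0.0
```

Emit:
{"api": "drive_tool", "payload": {"offset": [[0.09, 0.03, 0.1], [0, 0, 0], [0, 0, 0]], "yaw": [0, 0, 0]}}

```text
clock: 4.48
tool_pos: [490.3, -233.1, 82.2]
tcp_rot: [-3.141, 0.001, 3.141]
force: [-0.1, -1.2, -0.4]
grip_width: 88.1
finger_force: 0.0
```

Emit:
{"api": "drive_tool", "payload": {"offset": [[0, 0, 0], [0, 0, 0], [0, 0, 0], [0, 0, 0], [0, 0, 0], [0, 0, 0], [0, 0, 0], [0, 0, 0]], "yaw": [0, 0, 0, 0, 0, 0, 0, 0], "gripper": 0.6, "grip_force": 15}}

```text
clock: 5.15
tool_pos: [490.3, -233.1, 81.7]
tcp_rot: [-3.142, 0.0, 3.141]
force: [0.3, 1.0, 1.6]
grip_width: 63.3
finger_force: 15.0
```

Emit:
{"api": "drive_tool", "payload": {"offset": [[0, 0, -0.3], [0, 0, -0.6], [0, 0, -0.8], [0, 0, -0.8], [0, 0, -0.8], [0, 0, -0.8], [0, 0, -0.23], [0, 0, 0]], "yaw": [0, 0, 0, 0, 0, 0, 0, 0]}}

```text
clock: 5.82
tool_pos: [491.2, -233.4, 213.6]
tcp_rot: [-3.14, 0.004, 3.14]
force: [-0.5, -0.5, -0.6]
grip_width: 63.5
finger_force: 15.0
```

Emit:
{"api": "drive_tool", "payload": {"offset": [[-0.1, 0.4, 0], [-0.2, 0.8, 0], [-0.25, 0.9, 0], [-0.25, 0.9, 0], [-0.25, 0.9, 0], [-0.25, 0.9, 0], [-0.25, 0.9, 0], [-0.22, 0.9, 0], [-0.15, 0.6, 0], [-0.05, 0.29, 0], [0, 0, 0], [0, 0, 0]], "yaw": [0, 0, 0, 0, 0, 0, 0, 0, 0, 0, 0, 0]}}

```text
clock: 6.82
tool_pos: [548.6, -8.8, 210.5]
tcp_rot: [-3.141, -0.003, 3.141]
force: [0.2, -0.7, -0.3]
grip_width: 63.4
finger_force: 15.0
```

```bash
cat > look.py <<'E'
import sys
from h import *
col,bs,bt,out=sys.argv[1],eval(sys.argv[2]),eval(sys.argv[3]),sys.argv[4]
S,T=cam('scene'),cam('top'); s=r.read_state(); t=s['tool_pos']; print(s['clock'],t.round(1),s['tcp_rot'].round(3),s['grip_width'],s['joint_positions'].round(2))
m=mask(S[0],col,bs); y,x=np.nonzero(m); o=np.r_[x.min()-.5,y.min()-.5,x.max()+.5,y.max()+.5]
pr=bb(proj(S,beaker(t-[0,0,81.7]))); print("scene bbox obs",o,"expected from tool",pr.round(1))
m2=mask(T[0],col,bt); y,x=np.nonzero(m2); print("top obs",x.min(),y.min(),x.max(),y.max(),"exp",bb(proj(T,beaker(t-[0,0,81.7]))).round(1))
save(np.hstack([cv2.resize(S[0][100:250,200:320],None,fx=3,fy=3),cv2.resize(T[0][100:250,200:320],None,fx=3,fy=3)]),out)
E
python3 look.py blue "(205,60,310,210)" "(200,120,310,230)" pics/b1.png
```

```text
6.9167 [548.8 -10.4 211. ] [-3.140e+00 -2.000e-03  3.138e+00] 63.43346186976494 [ 0.14  0.66 -0.34  1.84  0.32  0.7   1.18]
scene bbox obs [244.5 141.5 269.5 184.5] expected from tool [244.3 140.9 272.8 184.7]
top obs 246 181 264 190 exp [245.4 158.3 276.  190.4]
```

View pics/b1.png

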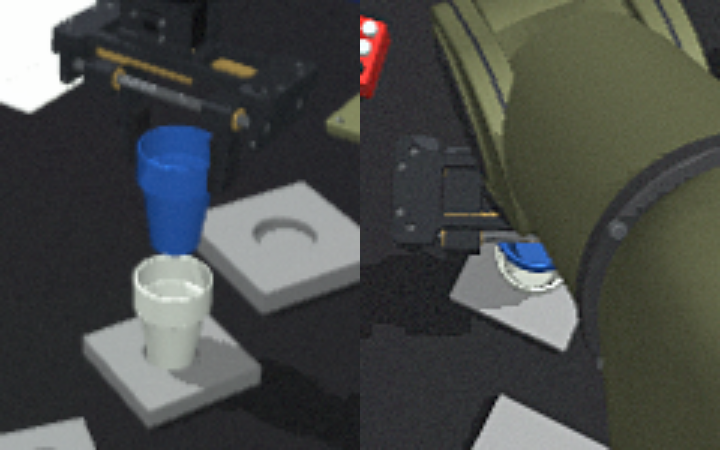

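The blue beaker is held upright above the white one. The fit predicts edges at (244, 141, –, 185) and I observe (244.5, 141.5, –, 184.5), so they agree. The right edge is hidden by a finger. Now I'll lower it in.

Emit:
{"api": "drive_tool", "payload": {"offset": [[-0.02, 0.04, 0], [0, 0, 0.3], [0, 0, 0.4], [0, 0, 0.4], [0, 0, 0.4], [0, 0, 0.4], [0, 0, 0.3], [0, 0, 0], [0, 0, 0], [0, 0, 0]], "yaw": [0, 0, 0, 0, 0, 0, 0, 0, 0, 0]}}

```text
clock: 7.75
tool_pos: [550.4, -7.3, 145.9]
tcp_rot: [3.141, 0.001, 3.14]
force: [0.4, -0.4, 0.2]
grip_width: 63.1
finger_force: 15.0
```

Emit:
{"api": "drive_tool", "payload": {"offset": [[0.03, -0.03, 0], [0, 0, 0.15], [0, 0, 0.15], [0, 0, 0.15], [0, 0, 0.15], [0, 0, 0.15], [0, 0, 0], [0, 0, 0]], "yaw": [0, 0, 0, 0, 0, 0, 0, 0]}}

```text
clock: 8.42
tool_pos: [549.0, -8.0, 122.7]
tcp_rot: [3.142, -0.001, 3.141]
force: [0.3, 0.9, -1.2]
grip_width: 63.0
finger_force: 15.0
```

Emit:
{"api": "drive_tool", "payload": {"offset": [[0, 0, 0.06], [0, 0, 0.05], [0, 0, 0.04], [0, 0, 0], [0, 0, 0]], "yaw": [0, 0, 0, 0, 0]}}

```text
clock: 8.83
tool_pos: [549.2, -8.1, 118.6]
tcp_rot: [3.142, -0.0, 3.141]
force: [0.6, 0.3, -1.1]
grip_width: 63.4
finger_force: 15.0
```

Emit:
{"api": "drive_tool", "payload": {"offset": [[0, 0, 0.04], [0, 0, 0.03], [0, 0, 0], [0, 0, 0]], "yaw": [0, 0, 0, 0]}}

```text
clock: 9.17
tool_pos: [549.9, -7.4, 117.4]
tcp_rot: [3.141, 0.002, 3.141]
force: [-0.2, 0.1, 5.6]
grip_width: 63.4
finger_force: 15.0
```

Emit:
{"api": "drive_tool", "payload": {"offset": [[0, 0, 0], [0, 0, 0], [0, 0, 0], [0, 0, 0], [0, 0, 0], [0, 0, 0]], "yaw": [0, 0, 0, 0, 0, 0], "gripper": 1}}

```text
clock: 9.67
tool_pos: [549.2, -8.1, 116.4]
tcp_rot: [3.142, -0.0, 3.141]
force: [-0.2, 0.8, -0.5]
grip_width: 87.9
finger_force: 0.0
```

Emit:
{"api": "drive_tool", "payload": {"offset": [[0, 0, -0.3], [0, 0, -0.6], [0, 0, -0.8], [0, 0, -0.9], [0, 0, -0.9], [0, 0, -0.5], [0, 0.5, 0], [0, 1, 0], [0, 1, 0], [0, 1, 0], [0, 1, 0], [0, 1, 0]], "yaw": [0, 0, 0, 0, 0, 0, 0, 0, 0, 0, 0, 0]}}

```text
clock: 10.67
tool_pos: [549.1, 158.3, 237.3]
tcp_rot: [3.141, 0.0, 3.141]
force: [0.4, -0.3, -0.3]
grip_width: 88.4
finger_force: 0.0
```

```bash
python3 look.py blue "(205,100,310,230)" "(200,120,310,230)" pics/b2.png; python3 - <<'E'
from h import *
S,T=cam("scene"),cam("top")
for p in((549.3,-8.4,36),(549.3,-8.4,40)):
    print("home exp scene",bb(proj(S,np.r_[ring(p,60,32),ring(p,88,32)])).round(1),"top",bb(proj(T,ring(p,88,32))).round(1))
E
```

```text
10.7667 [548.5 164.3 237.6] [ 3.136e+00  1.000e-03 -3.133e+00] 88.07880081483917 [-0.17  0.65 -0.34  1.75  0.28  0.79  0.94]
scene bbox obs [244.5 174.5 271.5 199.5] expected from tool [313.3 154.1 346.7 202.4]
top obs 245 168 270 196 exp [158.3 153.  192.4 186.5]
home exp scene [244.6 174.9 271.5 199.8] top [245.  167.7 272.3 194.6]
home exp scene [244.6 173.5 271.6 198.4] top [245.  167.4 272.4 194.4]
```

View pics/b2.png

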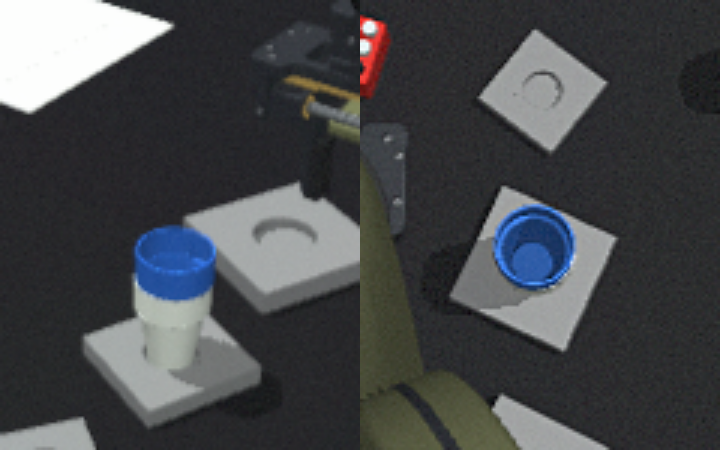

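The blue beaker is home: its collar sits flush on the white rim, and the outline of (244.5,174.5)–(271.5,199.5) matches the prediction for z=36. Next is the yellow one.

Emit:
{"api": "drive_tool", "payload": {"offset": [[0.3, 0.5, 0], [0.4, 0.6, 0], [0.25, 0.42, 0], [0, 0, 0.6], [0, 0, 0.8], [0, 0, 0.8], [0, 0, 0.4], [0, 0, 0], [0, 0, 0], [0, 0, 0]], "yaw": [0, 0, 0, 0, 0, 0, 0, 0, 0, 0]}}

```text
clock: 11.7
tool_pos: [521.7, 201.9, 159.5]
tcp_rot: [3.141, 0.001, 3.139]
force: [1.0, 0.9, 0.7]
grip_width: 88.1
finger_force: 0.0
```

```bash
python3 - <<'E'
from h import *
S,T=cam("scene"),cam("top")
save(np.hstack([cv2.resize(S[0][130:280,290:410],None,fx=3,fy=3),cv2.resize(T[0][120:270,100:220],None,fx=3,fy=3)]),"pics/y1.png")
s=r.read_state(); print(s['tool_pos'],s['tcp_rot'])
E
```

```text
[521.79981807 202.41194348 159.77118619] [3.14070011e+00 2.12402661e-03 3.13987149e+00]
```

View pics/y1.png

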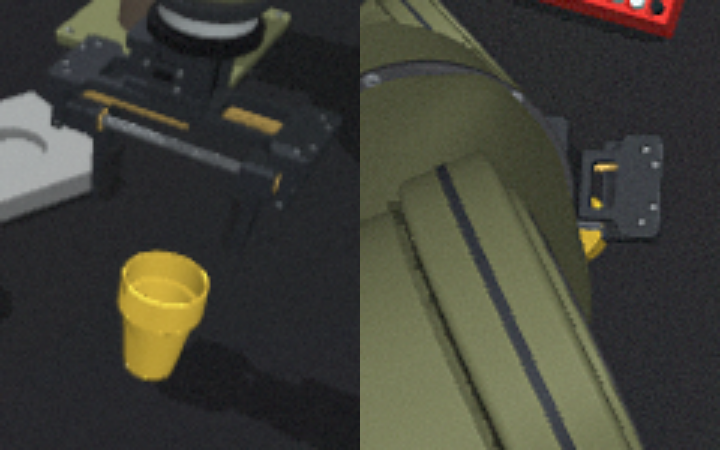

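The yellow beaker stands upright, with its rim at about (164,280) in the left crop, and the jaws are above it. They need to shift about 7 mm in y.

Emit:
{"api": "drive_tool", "payload": {"offset": [[0.06, 0.25, 0], [0, 0, 0], [0, 0, 0], [0, 0, 0.3], [0, 0, 0.5], [0, 0, 0.5], [0, 0, 0.5], [0, 0, 0.4], [0, 0, 0.25], [0, 0, 0], [0, 0, 0]], "yaw": [0, 0, 0, 0, 0, 0, 0, 0, 0, 0, 0]}}

```text
clock: 12.72
tool_pos: [518.9, 210.0, 84.7]
tcp_rot: [-3.141, -0.001, 3.141]
force: [0.5, -0.0, -0.3]
grip_width: 88.0
finger_force: 0.0
```

Emit:
{"api": "drive_tool", "payload": {"offset": [[-0.04, 0, 0.09], [0, 0, 0], [0, 0, 0]], "yaw": [0, 0, 0]}}

```text
clock: 12.97
tool_pos: [520.8, 210.2, 82.8]
tcp_rot: [3.141, 0.001, 3.141]
force: [-0.3, -0.4, 0.5]
grip_width: 88.0
finger_force: 0.0
```

Emit:
{"api": "drive_tool", "payload": {"offset": [[0, 0, 0], [0, 0, 0], [0, 0, 0], [0, 0, 0], [0, 0, 0], [0, 0, 0], [0, 0, 0], [0, 0, 0]], "yaw": [0, 0, 0, 0, 0, 0, 0, 0], "gripper": 0.6, "grip_force": 15}}

```text
clock: 13.63
tool_pos: [520.4, 210.0, 82.4]
tcp_rot: [3.142, 0.0, 3.141]
force: [0.0, -0.8, 1.8]
grip_width: 63.4
finger_force: 14.9
```

Emit:
{"api": "drive_tool", "payload": {"offset": [[0, 0, -0.3], [0, 0, -0.6], [0, 0, -0.8], [0, 0, -0.8], [0, 0, -0.8], [0, 0, -0.8], [0, 0, -0.7], [0, 0, -0.37], [0, 0, 0]], "yaw": [0, 0, 0, 0, 0, 0, 0, 0, 0]}}

```text
clock: 14.38
tool_pos: [521.5, 210.8, 240.5]
tcp_rot: [3.139, 0.005, 3.141]
force: [0.1, -0.9, -1.0]
grip_width: 63.2
finger_force: 14.9
```

Emit:
{"api": "drive_tool", "payload": {"offset": [[-0.05, -0.4, 0], [-0.1, -0.8, 0], [-0.12, -0.9, 0], [-0.12, -0.9, 0], [-0.12, -0.9, 0], [-0.12, -0.9, 0], [-0.12, -0.9, 0], [-0.11, -0.8, 0], [-0.08, -0.5, 0], [-0.03, -0.28, 0], [0, 0, 0], [0, 0, 0]], "yaw": [0, 0, 0, 0, 0, 0, 0, 0, 0, 0, 0, 0]}}

```text
clock: 15.38
tool_pos: [548.6, -8.2, 236.7]
tcp_rot: [3.141, -0.002, 3.14]
force: [-0.0, 1.8, -0.4]
grip_width: 63.4
finger_force: 14.9
```

```bash
python3 look.py yellow "(205,60,310,210)" "(200,120,310,230)" pics/y2.png
```

```text
15.4833 [548.9  -6.6 237.2] [ 3.14e+00 -1.00e-03 -3.14e+00] 63.75701362027099 [ 0.15  0.63 -0.36  1.81  0.31  0.76  1.2 ]
scene bbox obs [245.5 131.5 270.5 175.5] expected from tool [245.8 131.3 274.8 176. ]
top obs 245 178 262 188 exp [243.4 155.1 275.  188.3]
```

View pics/y2.png

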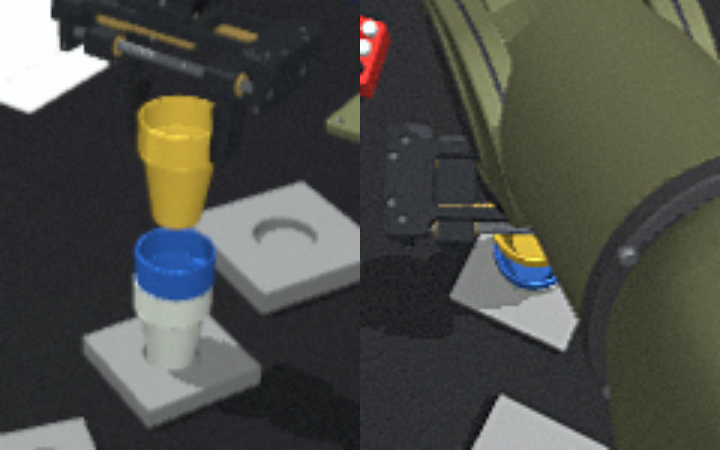

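The yellow beaker hangs upright over the blue one, and its outline of (245.5,131.5)–(–,175.5) agrees with the tool pose. Lowering it now.

Emit:
{"api": "drive_tool", "payload": {"offset": [[-0.02, -0.03, 0], [0, 0, 0.3], [0, 0, 0.4], [0, 0, 0.4], [0, 0, 0.4], [0, 0, 0.4], [0, 0, 0.2], [0, 0, 0], [0, 0, 0], [0, 0, 0]], "yaw": [0, 0, 0, 0, 0, 0, 0, 0, 0, 0]}}

```text
clock: 16.32
tool_pos: [550.2, -9.0, 174.8]
tcp_rot: [3.141, 0.001, 3.141]
force: [-0.2, 0.9, -1.4]
grip_width: 63.6
finger_force: 14.9
```

Emit:
{"api": "drive_tool", "payload": {"offset": [[0.03, 0.02, 0], [0, 0, 0.15], [0, 0, 0.15], [0, 0, 0.15], [0, 0, 0.15], [0, 0, 0.15], [0, 0, 0.05], [0, 0, 0], [0, 0, 0]], "yaw": [0, 0, 0, 0, 0, 0, 0, 0, 0]}}

```text
clock: 17.07
tool_pos: [548.9, -8.6, 150.3]
tcp_rot: [3.142, -0.0, 3.141]
force: [-0.1, -0.0, -1.1]
grip_width: 63.1
finger_force: 14.9
```

Emit:
{"api": "drive_tool", "payload": {"offset": [[0, 0, 0.05], [0, 0, 0.04], [0, 0, 0.03], [0, 0, 0], [0, 0, 0]], "yaw": [0, 0, 0, 0, 0]}}

```text
clock: 17.48
tool_pos: [549.0, -8.6, 146.8]
tcp_rot: [3.141, 0.0, 3.141]
force: [0.7, 0.5, -1.1]
grip_width: 63.5
finger_force: 14.9
```

Emit:
{"api": "drive_tool", "payload": {"offset": [[0, 0, 0.03], [0, 0, 0.03], [0, 0, 0], [0, 0, 0]], "yaw": [0, 0, 0, 0]}}

```text
clock: 17.82
tool_pos: [549.7, -7.9, 146.0]
tcp_rot: [3.141, 0.002, 3.141]
force: [-1.0, 0.5, 7.2]
grip_width: 63.4
finger_force: 14.9
```

Contact came at the expected height, with 7 N upward. Releasing and backing off.

Emit:
{"api": "drive_tool", "payload": {"offset": [[0, 0, 0], [0, 0, 0], [0, 0, 0], [0, 0, 0], [0, 0, 0], [0, 0, 0]], "yaw": [0, 0, 0, 0, 0, 0], "gripper": 1}}

```text
clock: 18.32
tool_pos: [548.9, -8.7, 144.9]
tcp_rot: [3.142, -0.0, 3.141]
force: [1.0, -0.0, 0.6]
grip_width: 88.5
finger_force: 0.0
```

Emit:
{"api": "drive_tool", "payload": {"offset": [[0, 0, -0.3], [0, 0, -0.6], [0, 0, -0.8], [0, 0, -0.9], [0, 0, -0.8], [0, 0, -0.3], [0, 0.5, 0], [0, 1, 0], [0, 1, 0], [0, 1, 0], [0, 1, 0], [0, 0.5, 0]], "yaw": [0, 0, 0, 0, 0, 0, 0, 0, 0, 0, 0, 0]}}

```text
clock: 19.32
tool_pos: [548.2, 146.2, 256.0]
tcp_rot: [3.138, -0.0, -3.138]
force: [0.3, 1.0, -0.4]
grip_width: 87.9
finger_force: 0.0
```

```bash
python3 look.py yellow "(205,100,310,230)" "(200,120,310,230)" pics/y3.png; python3 - <<'E'
from h import *
S,T=cam("scene"),cam("top"); p=(549.3,-8.4,64)
print("home exp scene",bb(proj(S,np.r_[ring(p,60,32),ring(p,88,32)])).round(1),"top",bb(proj(T,ring(p,88,32))).round(1))
E
```

```text
19.4167 [548.3 145.5 255.9] [ 3.139 -0.    -3.136] 87.81542321795132 [-0.12  0.63 -0.36  1.74  0.28  0.83  0.96]
scene bbox obs [244.5 164.5 271.5 189.5] expected from tool [306.2 143.7 339.5 192.3]
top obs 245 166 271 194 exp [165.7 151.  200.3 185.3]
home exp scene [244.7 165.2 272.1 190.2] top [244.9 165.1 273.1 192.8]
```

View pics/y3.png

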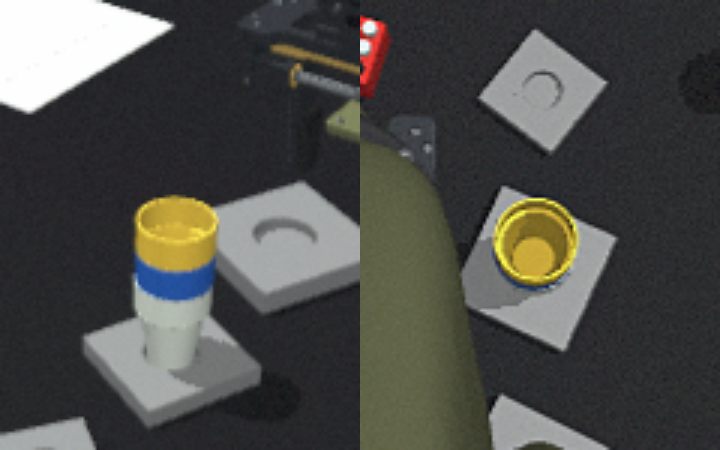

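All three are nested upright. The yellow outline of (244.5,164.5)–(271.5,189.5) matches the home prediction within 1 px, and the gripper is clear.

```bash
python3 -c "
from bench import r
print(r.hand_in())"
```

```text
the job is handed in; nothing more can be done
None
```

The job is handed in at about 19 s: blue is nested in white and yellow in blue, upright in the holder by the last camera check, gripper clear; the hand-in returned no verdict.

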